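# Jack up under the hanging flask

### The arm

A 6-joint arm with a two-finger parallel gripper is mounted at the origin on a cart in front of the work surface, level with it; the furniture and walls round the work are solid. World frame = base frame: x ahead of the robot, y to its left, z up, the work surface at z = 0. Lengths are in m, angles in degrees, forces in N, time in s.
With the tool pointing down it reaches from about 0.4 to 0.825 m from the base axis. Payload 7 kg.
Tool frame: the origin (TCP) lies midway between the tips of the shut fingers; the grasp point (between the pads) lies 19 mm behind it; z points along the fingers, y is the line along which they close (so a half turn about z gives the same grasp; the last joint's range is limited). The gripper opens to 88 mm and grips with 3 to 60 N. Pads are 19 mm wide; open, the fingers measure 130 mm over their backs; the gripper's body (78 mm by 193 mm) begins 47 mm behind the grasp point.
Start: joints at [-52.133, 20.546, 0.682, 0, -70.136, -16.507], TCP at [0.246, -0.629, 0.227] pointing down, gripper open.
Joint ranges: [-176.03, 176.03], [-82.01, 121.73], [-58.28, 71.71], [-173.87, 95.51], [-174.79, -0.11], [-173.66, 173.66]. Speed limits (degrees/s): [136.94, 136.94, 172.46, 180, 180, 180].

### API

Orientations are given as [roll, pitch, yaw] about the fixed x, y, z axes, in that order (R = Rz(yaw) Ry(pitch) Rx(roll)).
In Python, from plant import telemetry, viewer, workorder gives the robot as it stands. The module is installed in compiled form; this text tells all that it offers.
- The arm moves only by the tool carry_out, never from a script. Its argument "rows" is a list of rows, each a list of 6 numbers: the shift along the tool's x, y, z in m, then the turn, a rotation vector about the tool's x, y, z in rad. In form: [[tx, ty, tz, ax, ay, az], ...]. A call has 1 to 8 rows; each row is the pose to reach, as a shift and turn from the pose commanded when the call began, along the tool's axes at that moment; what a row does not reach only later rows make up. A row lasts 1/8 s, in which the tool goes at most 62.5 mm and 10.7 degrees, less where a joint would pass 70% of its speed; a pose out of reach is approached as far as the arm can. A call with a gripper value outside its range is refused whole. "grip" is the gripper's target within -1 to 1 (fully open at 1, half-way at 0, shut at -1), set as the call begins (left out, the last holds). The fingers move at their own pace and stop on an object; the grip force is fixed at half the most. Time passes only in rows, so rows that repeat a pose let the fingers close. It gives the time, the measured TCP pose, the force, the opening and the grip force at its end, in the units of the state.
- telemetry.get_obs(): the state, without advancing time (a new reading comes with each control period).
- viewer.snapshot(name): name is "scene" or "top" or "wrist"; returns the picture (420x560x3 uint8, red, green, blue); there is no depth.
- viewer.camera_info(name): a dict with "intrinsics" (3x3 intrinsics, pixels), "extrinsics" (4x4, takes a point from camera to world coordinates); the wrist camera has in their place "tool_from_camera" (4x4, takes a point from camera to tool coordinates, whose origin is the TCP and whose axes are the flange's). Camera axes: x right, y down, z forward; pixel columns grow to the right and rows downward; lengths in m; the calibration is good to about 2 mm. A picture is of the moment at which its call begins: read the wrist's pose just before it. camera_info takes no time and is no camera call.
- workorder.close_job(): hands the job in; it is judged then, once.
The state is a dict: "clock": time; "joint_pos": joint angles; "qvel": joint speeds; "tau": joint torques, N m; "tool_pos": TCP position; "orientation": TCP orientation; "force": force on the tool from outside, world axes, zero at the start; "moment": the same for the moment, N m; "opening": finger opening in m; "gripper_force": force on a finger pad.
Only numpy, scipy, OpenCV 4.12 (cv2) and the standard library are available. Lean on these libraries where they do the work, as an engineer would, in place of code of your own. Each camera call takes 0.05 s, during which the arm holds its last target. There are 200 camera calls.

### The job

The brass flask hangs by a collar from the arm of the bench stand. Turn the black knob of the screw jack below it clockwise, regripping as needed, to raise the platform until it just bears against the underside of the flask, leaving it lifted by less than 2.5 mm and never lifting it over 6 mm; then let go of the knob. Do not push on the flask yourself, and leave the things standing around alone.

Things in the scene. Friction and masses are not known exactly. Their poses are not given: they have to be found in the camera images.
- stand: Fixed bench stand: dark base plate 205 x 190 x 12 mm with a screw jack, a steel column 244 mm tall at x 35, y 85 mm, and a grey arm at 0.19 to 0.22 m height that holds the spindle over the jack. Origin: on the worktop below the centre of the jack's platform. -x points to the knob's side, z up. The jack's grey gear foot reaches to x -115 mm, 47 mm high.
- knob_centre (a point): Centre of the jack's round black knob: 54 mm in diameter, 28 mm thick along its axis, fluted rim. It lies 125 mm in front (-x) of the stand's origin, 88 mm above the worktop. Its z axis is the knob's axis and points out of the jack, towards the robot and up, 27 degrees (0.47 rad) from vertical. 30 mm are free round the rim; below the knob, its 16 mm shaft is free for 20 mm.
- knob (a joint): Turn of the knob in rad, positive clockwise as seen facing it (looking along the point's -z); the platform rises 4.0 mm per rad. Starts at 0 to 1.2, stops at 11. It stays where it is left: it takes about 0.10 N m to turn while the platform is free, and 0.04 to 0.07 N m more once the platform bears the flask.
- platform: Square aluminium platform of the jack, 90 x 90 x 8 mm, that moves straight up and down. Origin: centre of its top face, 78 mm above the worktop when the knob reads 0.
- spindle: Upright steel spindle hanging by a dark collar on the stand's arm, above the platform; slides up freely if pushed from below. Origin: its upper end, 252 mm above the worktop. A brass flask (80 mm wide, 46 tall; with spindle 1.1 to 1.7 kg) is screwed on its lower end, higher or lower from run to run: its flat underside is 152 to 162 mm below the spindle's end and must be seen or felt.
- bowl: Bystander: green rubber mixing bowl, 121 mm wide and 63 mm tall, loose. Origin at the centre of its underside.
- steel_cup: Bystander: upright steel cup, 74 mm wide and 170 mm tall, loose. Origin at the centre of its underside.
- lab_scale: Bystander: grey laboratory scale 200 x 170 x 46 mm, loose. Origin at the centre of its underside.

How it is judged (in metres and radians):
At the end, for the whole second after the job is handed in: The jack's platform bears against the underside of the flask with more than 0.5 N, and the spindle with the flask is less than 2.5 mm above where it hung at first (contact force between platform and spindle above 0.5 N and distance of spindle from where it was at the start of the episode below 0.0025 m); the robot touches nothing.
It fails at once if the flask is lifted by much more than it should be, over 6 mm (distance of spindle from where it was at the start of the episode above 0.006 m).
It fails at once if the robot pushes on the flask or its spindle with more than 2 N (contact force between spindle and the fingers above 2 N or contact force between spindle and the arm above 2 N).
It fails at once if a bystander is moved by more than 20 mm (distance of any of bowl, steel_cup, lab_scale from where it was at the start of the episode above 0.02 m).
It also fails if it takes over 72 s, if anything falls off the work surface, if the arm or the gripper's body presses on something with over 40 N, if the wrist force passes 120 N, or if a joint passes its speed limit or range.

## Working session

There is one attempt and no reset: what is moved stays moved. The work goes in short steps, Python scripts to look and compute and a tool call to move; the robot and the scene stay as the last step left them, time stands still between calls to the robot, and variables do not carry over. Pictures are saved under pics/ and viewed, at most 10 in all, crops included, and the job is handed in when it is done.

Besides the shell and the picture viewer there is one more tool, called as name(argument=value, ...), one argument or row to a line, values as JSON. carry_out: Moves the arm, as the interface text tells. Its arguments: {"type":"object","properties":{"rows":{"type":"array"},"grip":{"type":"number"}},"required":["rows"]}

```bash
mkdir -p pics; python3 - <<'E'
from plant import telemetry, viewer
import cv2,numpy as np
np.set_printoptions(precision=4,suppress=True)
o=telemetry.get_obs();print(o)
ims=[]
for n in("scene","top"):
    im=viewer.snapshot(n);np.save(f"pics/{n}.npy",im);c=viewer.camera_info(n);print(n,c)
    cv2.imwrite(f"pics/{n}.png",im[:,:,::-1])
print(viewer.camera_info("wrist"))
E
```

```text
{'clock': 0.0, 'joint_pos': array([-52.1334,  20.5922,   0.6345,  -0.021 , -70.1368, -16.5056]), 'qvel': array([-0.073 , -0.0219,  0.0074, -0.1276,  0.0433,  0.0108]), 'tau': array([ -0.0006, -58.2717,  29.3053,   6.9971,   0.0068,  -0.0002]), 'tool_pos': array([ 0.2456, -0.6282,  0.2256]), 'orientation': array([ 179.9037,   -0.0079, -158.6462]), 'force': array([-0.2307, -0.069 ,  0.9224]), 'moment': array([ 0.0123, -0.0225,  0.0364]), 'gripper_force': 0.0, 'opening': 0.08761451957498119}
scene {'intrinsics': array([[460.2031,   0.    , 285.3844],
       [  0.    , 460.2031, 205.68  ],
       [  0.    ,   0.    ,   1.    ]]), 'extrinsics': array([[-0.5481, -0.3877,  0.7411, -0.2468],
       [-0.8364,  0.2582, -0.4835,  0.5566],
       [-0.0039, -0.8849, -0.4658,  0.6493],
       [ 0.    ,  0.    ,  0.    ,  1.    ]])}
top {'intrinsics': array([[441.6944,   0.    , 273.7773],
       [  0.    , 441.6944, 212.0126],
       [  0.    ,   0.    ,   1.    ]]), 'extrinsics': array([[-0.0086, -0.9965,  0.0835,  0.4474],
       [-0.9999,  0.0092,  0.0071,  0.0346],
       [-0.0078, -0.0834, -0.9965,  1.1523],
       [ 0.    ,  0.    ,  0.    ,  1.    ]])}
{'intrinsics': array([[296.3996,   0.    , 279.1197],
       [  0.    , 296.3996, 213.8377],
       [  0.    ,   0.    ,   1.    ]]), 'tool_from_camera': array([[ 0.0005, -0.9531, -0.3025,  0.0826],
       [ 1.    ,  0.0005,  0.0003,  0.0003],
       [-0.0001, -0.3025,  0.9531, -0.1591],
       [ 0.    ,  0.    ,  0.    ,  1.    ]])}
```

View pics/scene.png

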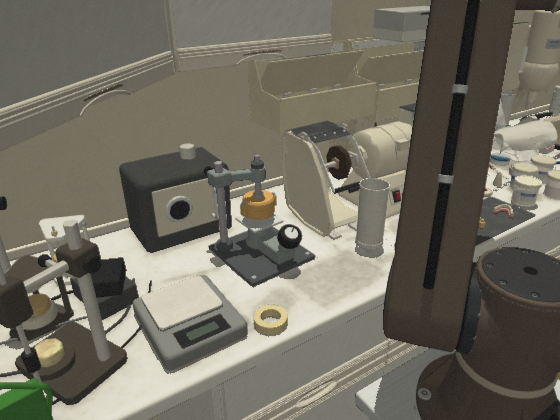

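View pics/top.png

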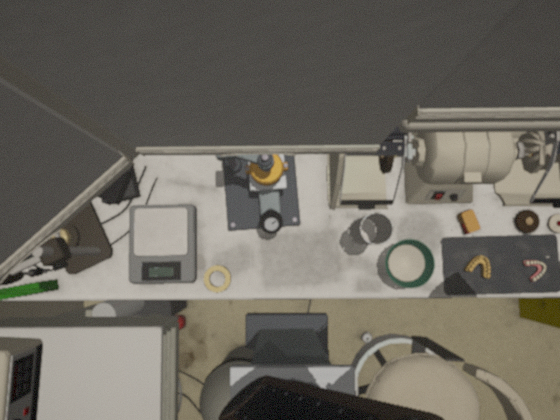

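The scene view shows the knob near (290,236) and the flask near (258,205). In the top view the knob is near (271,222), and the base plate spans about (225..298, 157..230). Next I'll zoom in on both.

```bash
python3 - <<'E'
import cv2,numpy as np
s=np.load("pics/scene.npy")[145:285,200:320];t=np.load("pics/top.npy")[140:240,210:310]
a=cv2.resize(s,(480,560),interpolation=cv2.INTER_CUBIC);b=cv2.resize(t,(320,320),interpolation=cv2.INTER_CUBIC)
c=np.zeros((560,800,3),np.uint8);c[:,:480]=a;c[:320,480:]=b
c=np.clip(c*1.5,0,255).astype(np.uint8)
cv2.imwrite("pics/z1.png",c[:,:,::-1])
E
```

```text
(no output)
```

View pics/z1.png

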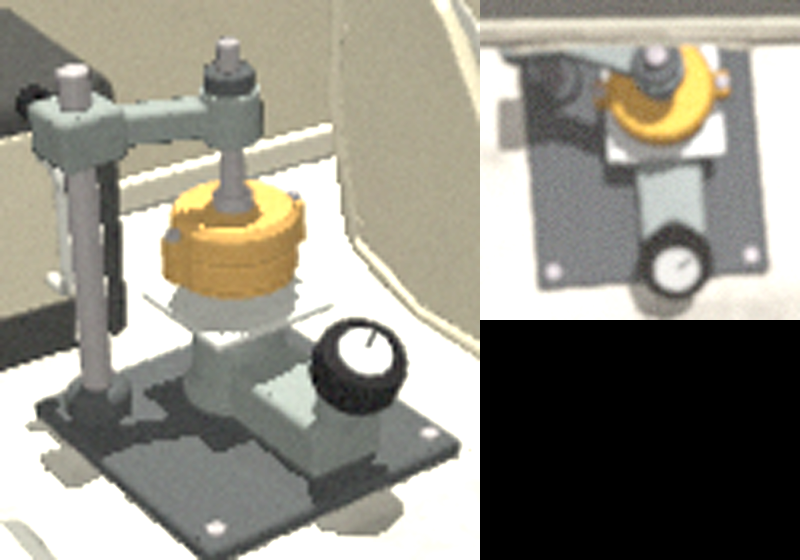

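```bash
cat > h.py <<'E'
import numpy as np
from plant import viewer,telemetry
from scipy.spatial.transform import Rotation as R
np.set_printoptions(precision=4,suppress=True)
def ray(n,p):
    c=viewer.camera_info(n);K,E=c["intrinsics"],c["extrinsics"]
    d=E[:3,:3]@np.linalg.inv(K)@[p[0],p[1],1];return E[:3,3],d/np.linalg.norm(d)
def plane(n,p,z):
    o,d=ray(n,p);return o+d*(z-o[2])/d[2]
def tri(a,pa,b,pb):
    o1,d1=ray(a,pa);o2,d2=ray(b,pb)
    s=np.linalg.lstsq(np.c_[d1,-d2],o2-o1,rcond=None)[0]
    p,q=o1+s[0]*d1,o2+s[1]*d2;return (p+q)/2,np.linalg.norm(p-q)
E
python3 - <<'E'
from h import *
S=lambda u,v:(u/4-.5+200+.125,v/4+145-.375)
T=lambda u,v:((u-480)/3.2+210-.35,v/3.2+140-.35)
print("face",tri("scene",S(365,352),"top",T(676,271)))
print("spindle end",tri("scene",S(228,42),"top",T(656,52)), plane("top",T(656,52),.252))
cs=[plane("top",T(*p),.012) for p in((539,290),(768,272),(552,272),(751,255),(749,55))]
print(np.array(cs))
cc=[plane("scene",S(*p),.012) for p in((208,558),(459,444),(216,527),(430,432),(38,406))]
print(np.array(cc))
E
```

```text
face (array([0.5064, 0.0497, 0.1014]), np.float64(0.0013305038864979209))
spindle end (array([0.6396, 0.0588, 0.2502]), np.float64(0.0003772576028463183)) [0.6394 0.0589 0.252 ]
[[ 0.4966  0.1612  0.012 ]
 [ 0.5095 -0.0239  0.012 ]
 [ 0.5111  0.1506  0.012 ]
 [ 0.5234 -0.0103  0.012 ]
 [ 0.6873 -0.0107  0.012 ]]
[[ 0.4928  0.1656  0.012 ]
 [ 0.5067 -0.0196  0.012 ]
 [ 0.5155  0.1475  0.012 ]
 [ 0.5274 -0.0125  0.012 ]
 [ 0.6899  0.1784  0.012 ]]
```

Two views agree: the stand origin is about (0.639, 0.059) and yaw is about 4.1°. The face height measured 0.101 against an expected 0.1005, and the spindle end 0.250 against 0.252. I'll lift first, then work out the traverse.

carry_out(
  rows=[
    [0,0,-0.06,0,0,0],
    [0,0,-0.12,0,0,0],
    [0,0,-0.17,0,0,0],
    [0,0,-0.17,0,0,0],
  ],
  grip=0.6,
)

```text
clock: 0.6
tool_pos: [0.2461, -0.6298, 0.4016]
orientation: [-179.6, 0.1, -158.6]
force: [-0.3, -0.1, -0.3]
opening: 0.07
gripper_force: 0.0
```

```bash
cat >> h.py <<'E'
yw=np.radians(4.1);sx=np.array([np.cos(yw),np.sin(yw),0]);sy=np.array([-np.sin(yw),np.cos(yw),0]);sz=np.array([0,0,1.])
O=np.array([.6387,.0589,0]);t=np.radians(27)
ax=-np.sin(t)*sx+np.cos(t)*sz
C=O-.125*sx+.088*sz
def Rt(phi): 
    x=-sy;z=-ax;return R.from_matrix(np.c_[x,np.cross(z,x),z])*R.from_euler('z',phi,degrees=True)
def rel(off,phi,side=(0,0)):
    "row for grasp point at knob centre + off along axis"
    o=telemetry.get_obs();q=R.from_euler('xyz',o["orientation"],degrees=True)
    p=C+ax*(off-.019)
    T=Rt(phi);return np.r_[q.inv().apply(p-o["tool_pos"]),(q.inv()*T).as_rotvec()]
def here():
    o=telemetry.get_obs();q=R.from_euler('xyz',o["orientation"],degrees=True)
    g=o["tool_pos"]-.019*q.as_matrix()[:,2]-C
    e=(Rt(0).inv()*q).as_euler('ZYX',degrees=True)
    print("t",o["clock"],"j",o["joint_pos"],"g(axis)",g@ax,"side",Rt(0).inv().apply(g)[:2],"spin,tilt",e,"F",o["force"],"Max",o["moment"]@-ax,"open",o["opening"],o["gripper_force"])
E
python3 -c "
from h import *
print(C);here()
for phi in(0,-30):print(rel(.14,phi))"
```

```text
[0.514 0.05  0.088]
t 0.6 j [-52.1377  17.5948  18.4795   0.0713 -90.4459 -16.5081] g(axis) 0.4397825785542085 side [0.6588 0.1305] spin,tilt [70.7924 25.6381 -8.1488] F [-0.2565 -0.1321 -0.3059] Max 0.023644758735299712 open 0.06995079433266284 0.0
[-0.4444  0.5534  0.202   0.3985 -0.3027 -1.2434]
[-0.4444  0.5534  0.202   0.4961 -0.2027 -1.7548]
```

carry_out(
  rows=[
    [-0.035,0.045,0,0.03,-0.03,-0.1],
    [-0.07,0.09,0,0.07,-0.05,-0.2],
    [-0.105,0.135,0,0.1,-0.08,-0.3],
    [-0.14,0.18,0,0.13,-0.1,-0.4],
    [-0.175,0.225,0,0.17,-0.12,-0.5],
    [-0.21,0.27,0,0.2,-0.15,-0.6],
    [-0.245,0.315,0,0.23,-0.18,-0.7],
    [-0.28,0.36,0,0.26,-0.2,-0.8],
  ],
)

```text
clock: 1.6
tool_pos: [0.375, -0.19, 0.396]
orientation: [-162.2, 4.5, -111.6]
force: [1.8, 0.1, -0.3]
opening: 0.0699
gripper_force: 0.0
```

```bash
python3 -c "
from h import *
here()
print(rel(.14,0))"
```

```text
t 1.6 j [  3.9975 -21.3959 -23.5267   3.9226 -69.9102 -27.0516] g(axis) 0.36389557175231674 side [ 0.2281 -0.004 ] spin,tilt [25.094   7.2232 -6.5431] F [ 1.7809  0.1243 -0.3205] Max 0.0968331346848641 open 0.06991620431014593 0.0
[-0.2338  0.0752  0.2062  0.1398 -0.099  -0.4441]
```

carry_out(
  rows=[
    [-0.05,0.015,0.02,0.03,-0.02,-0.1],
    [-0.1,0.03,0.04,0.06,-0.04,-0.2],
    [-0.15,0.045,0.09,0.09,-0.06,-0.3],
    [-0.19,0.06,0.13,0.12,-0.08,-0.4],
    [-0.22,0.07,0.17,0.14,-0.1,-0.444],
    [-0.2338,0.0752,0.2062,0.14,-0.099,-0.444],
    [-0.2338,0.0752,0.2062,0.14,-0.099,-0.444],
  ],
)

```text
clock: 2.48
tool_pos: [0.4629, 0.0445, 0.1992]
orientation: [-153.7, 0.0, -85.9]
force: [-0.0, -1.2, -0.3]
opening: 0.0699
gripper_force: 0.0
```

```bash
python3 -c "
from h import *
import cv2
here()
w=viewer.snapshot('wrist');s=viewer.snapshot('scene');np.save('pics/w1.npy',w);np.save('pics/s1.npy',s)
cv2.imwrite('pics/w1.png',w[:,:,::-1])
print(rel(.06,0))"
```

```text
t 2.475 j [ 39.4468 -15.4259 -58.2416  31.9318 -29.0146 -61.0418] g(axis) 0.14141790419903874 side [ 0.0018 -0.005 ] spin,tilt [ 0.0069 -0.0006 -0.6756] F [-0.0295 -1.1898 -0.3018] Max 0.012108587500289134 open 0.06985585980023892 0.0
[-0.0032  0.0032  0.0825  0.0111 -0.0004 -0.0017]
```

View pics/w1.png

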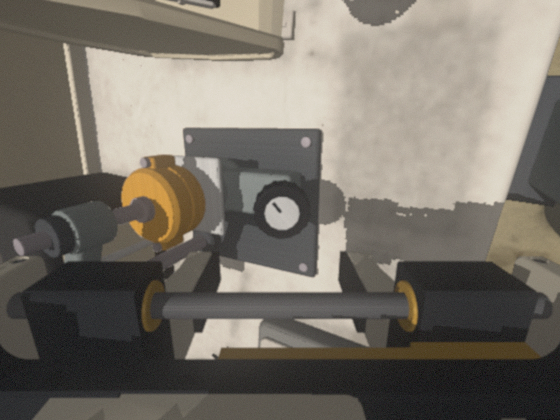

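The wrist view shows the knob face centred near (282,212), the flask to the left at (165,205), and free space around the rim. I'll check the knob position with a ray from this view.

```bash
python3 - <<'E'
from h import *
import cv2
w=np.load('pics/w1.npy');o=telemetry.get_obs()
m=((w.min(2)>130)).astype(np.uint8);m[:, :240]=0;m[:,330:]=0;m[:170]=0;m[250:]=0
n,l,st,ce=cv2.connectedComponentsWithStats(m)
i=l[215,285];print(i,st[i],ce[i]);p=ce[i]
k=((w.max(2)<60)).astype(np.uint8);n,l,st,ck=cv2.connectedComponentsWithStats(k[170:250,240:330].copy());print(st,ck)
c=viewer.camera_info("wrist");q=R.from_euler('xyz',o["orientation"],degrees=True);X=c["tool_from_camera"]
d=q.apply(X[:3,:3]@np.linalg.inv(c["intrinsics"])@[p[0],p[1],1]);oo=o["tool_pos"]+q.apply(X[:3,3])
F=C+.014*ax
P=oo+d*((F-oo)@ax)/(d@ax);print(P,F,"err in tool",q.inv().apply(P-F))
E
```

```text
3 [265 197  34  33 852] [281.7242 213.2019]
[[   0    0   90   80 6135]
 [   0   11   71   55  968]
 [  62   11    1    1    1]
 [  65   19    1    1    1]
 [  71   19    1    1    1]
 [  69   25    1    1    1]
 [  34   34    1    1    1]
 [  65   40    6   10   23]
 [  64   46    1    2    2]
 [  74   47    1    1    1]
 [   1   50    1    1    1]
 [   7   51    1    1    1]
 [  64   51    1    1    1]
 [  66   51    2    1    2]
 [   0   52    3    8   12]
 [   8   52    2    2    3]
 [  12   53    1    1    1]
 [  56   56    2    2    3]
 [  59   56    1    1    1]
 [  58   58    1    1    1]
 [   0   61    1    1    1]
 [  42   60   11    7   27]
 [  52   60    3    3    5]
 [  57   60    2    2    2]
 [  37   65    3    3    5]] [[45.7708 40.431 ]
 [36.3244 32.1829]
 [62.     11.    ]
 [65.     19.    ]
 [71.     19.    ]
 [69.     25.    ]
 [34.     34.    ]
 [67.4783 44.5217]
 [64.     46.5   ]
 [74.     47.    ]
 [ 1.     50.    ]
 [ 7.     51.    ]
 [64.     51.    ]
 [66.5    51.    ]
 [ 0.8333 55.25  ]
 [ 8.6667 52.6667]
 [12.     53.    ]
 [56.3333 56.3333]
 [59.     56.    ]
 [58.     58.    ]
 [ 0.     61.    ]
 [47.037  63.1481]
 [53.2    61.    ]
 [57.5    60.5   ]
 [37.8    65.6   ]]
[0.5081 0.049  0.1007] [0.5077 0.0495 0.1005] err in tool [ 0.0005 -0.0005 -0.    ]
```

The position agrees to within 1 mm. Next I'll approach, then wind the wrist back.

carry_out(
  rows=[
    [-0.003,0.003,0.04,0.01,0,0],
    [-0.003,0.003,0.082,0.011,0,0],
    [-0.003,0.003,0.082,0.011,0,0],
  ],
)

```text
clock: 2.95
tool_pos: [0.5095, 0.044, 0.1476]
orientation: [-155.5, 0.8, -85.7]
force: [-0.1, 0.1, -0.3]
opening: 0.07
gripper_force: 0.0
```

carry_out(
  rows=[
    [0,0,0,0,0,-0.18],
    [0,0,0,0,0,-0.36],
    [0,0,0,0,0,-0.54],
    [0,0,0,0,0,-0.72],
    [0,0,0,0,0,-0.9],
    [0,0,0,0,0,-1.08],
    [0,0,0,0,0,-1.26],
    [0,0,0,0,0,-1.26],
  ],
)

```text
clock: 3.95
tool_pos: [0.5094, 0.0454, 0.1508]
orientation: [-170.9, -23.3, -15.5]
force: [-0.1, -0.3, -0.3]
opening: 0.0702
gripper_force: 0.0
```

```bash
python3 -c "
from h import *
here()
for phi in(-72,-100):print(rel(0,phi))"
```

```text
t 3.95 j [ 30.4597  -4.8359 -58.2524  36.3669 -16.7598  12.691 ] g(axis) 0.0771514608446899 side [ 0.0045 -0.0249] spin,tilt [-72.0022  -2.3519   0.284 ] F [-0.1437 -0.3061 -0.2619] Max -0.023244609978852 open 0.07023364449972426 0.0
[-0.0211  0.0039  0.0781 -0.005   0.041  -0.0001]
[-0.0211  0.0039  0.0781 -0.0149  0.039  -0.4887]
```

The joint 3 limit is binding, so I'll identify the kinematics from the recorded poses to find poses that can be reached.

```bash
cat > kin.py <<'E'
from h import *
from scipy.optimize import least_squares
D=[([-52.1334,20.5922,.6345,-.021,-70.1368,-16.5056],[.2456,-.6282,.2256],[179.9037,-.0079,-158.6462]),
([-52.1377,17.5948,18.4795,.0713,-90.4459,-16.5081],[.2461,-.6298,.4016],[-179.6,.1,-158.6]),
([3.9975,-21.3959,-23.5267,3.9226,-69.9102,-27.0516],[.375,-.19,.396],[-162.2,4.5,-111.6]),
([39.4468,-15.4259,-58.2416,31.9318,-29.0146,-61.0418],[.4629,.0445,.1992],[-153.7,0,-85.9]),
([30.4597,-4.8359,-58.2524,36.3669,-16.7598,12.691],[.5094,.0454,.1508],[-170.9,-23.3,-15.5])]
def wrist(q,p):
    j=np.radians(q);a1,L2,a3,L4,d,h=p[:6];e=j[2]-j[1]
    return R.from_euler('z',j[0]).apply([a1+L2*np.sin(j[1])+L4*np.cos(e)-a3*np.sin(e),-d,h+L2*np.cos(j[1])+L4*np.sin(e)+a3*np.cos(e)])
def toolR(q):
    j=np.radians(q)
    return R.from_euler('z',j[0])*R.from_euler('y',j[1]-j[2])*R.from_euler('x',S4*j[3])*R.from_euler('y',-j[4])
def fk(q,p): 
    T=toolR(q);return wrist(q,p)+p[6]*T.apply([1,0,0]),T.apply([1,0,0])
S4=1
def fit():
    f=lambda p:np.concatenate([wrist(q,p)+p[6]*R.from_euler('xyz',o,degrees=True).as_matrix()[:,2]-x for q,x,o in D])
    return least_squares(f,[0,.4,0,.4,.19,.3,.25])
if __name__=="__main__":
    s=fit();print(s.x,np.abs(s.fun).reshape(-1,3).max(1))
    for S4 in(1,-1):
        print(S4,[np.degrees(np.arccos(np.clip(toolR(q).apply([1,0,0])@R.from_euler('xyz',o,degrees=True).as_matrix()[:,2],-1,1))) for q,x,o in D])
E
python3 kin.py
```

```text
[0.135  0.5501 0.057  0.3341 0.185  0.1202 0.3124] [0.0368 0.0136 0.0155 0.014  0.0208]
1 [np.float64(0.03954783686965052), np.float64(0.09272751942729207), np.float64(7.393460187713557), np.float64(29.71701178394433), np.float64(19.68027448425618)]
-1 [np.float64(8.812912783470655e-05), np.float64(0.060170565978901185), np.float64(0.037378579871174614), np.float64(0.024371551476065845), np.float64(0.06082213423390751)]
```

```bash
cat > kin2.py <<'E'
import kin;from kin import *
kin.S4=-1
names=["a1","L2","a3","L4","d","h","L6","b4y","b4z","w5z","w5y","tx","ty","bx","by"]
def cols(q,o=None):
    j=np.radians(q);A=R.from_euler('z',j[0]);B=A*R.from_euler('y',j[1]);F=A*R.from_euler('y',j[1]-j[2]);G=F*R.from_euler('x',-j[3]);T=kin.toolR(q)
    H=T*R.from_euler('x',-j[5])
    e=np.eye(3);return np.c_[A.apply(e[0]),B.apply(e[2]),F.apply(e[2]),F.apply(e[0]),-A.apply(e[1]),e[2],T.apply(e[0]),G.apply(e[1]),G.apply(e[2]),T.apply(e[2]),T.apply(e[1]),H.apply(e[2]),H.apply(e[1]),e[0],e[1]]
if __name__=="__main__":
    M=np.vstack([cols(q) for q,_,_ in D]);x=np.concatenate([x for _,x,_ in D])
    base=list(range(7))
    for ex in([],[7],[8],[9],[7,8],[11,12],[13,14],[9,10],[9,8]):
        c=base+ex
        if 8 in ex and 2 in c: pass
        s=np.linalg.lstsq(M[:,c],x,rcond=None)[0];r=M[:,c]@s-x
        print([names[i] for i in ex],s,"rms",np.sqrt((r**2).mean()))
E
python3 kin2.py
```

```text
[] [0.1349 0.5504 0.0573 0.3339 0.1849 0.1199 0.3127] rms 0.013906629312182396
['b4y'] [ 0.      0.6016  0.      0.4636  0.      0.1987  0.3779 -0.1918] rms 1.678979339916695e-05
['b4z'] [ 0.0601  0.6904 -0.1111  0.3659  0.1882  0.3224  0.6243  0.1429] rms 0.009620402915924895
['w5z'] [-0.0084  0.6141  0.0582  0.3646  0.1887  0.2047  0.4694  0.0916] rms 0.008613782392660198
['b4y', 'b4z'] [ 0.      0.6015  0.0001  0.4636 -0.      0.1986  0.3778 -0.1919 -0.0001] rms 1.6476725086132655e-05
['tx', 'ty'] [ 0.105   0.5447  0.0552  0.3471  0.1664  0.1375  0.3241  0.0239 -0.0158] rms 0.01154266295578075
['bx', 'by'] [ 0.0611  0.5773  0.0708  0.3803  0.0523  0.559   0.7957 -0.1039 -0.1003] rms 0.009229954057555915
['w5z', 'w5y'] [ 0.      0.6016  0.      0.4636  0.      0.1987  0.3779  0.     -0.1918] rms 1.67706454028765e-05
['w5z', 'b4z'] [0.0022 0.6407 0.0086 0.367  0.1888 0.2449 0.5253 0.0708 0.0419] rms 0.008464903457635713
```

The model fits with 0.02 mm residual. I'll solve IK for the gripping poses within the joint limits.

```bash
cat > ik.py <<'E'
import kin2;from kin2 import *
P=np.array([0,.6016,0,.4636,0,.1987,.3779,-.1918])
lo=np.array([-176,-82,-58.2,-173.8,-174.7]);hi=np.array([176,121.7,71.7,95.5,-.2])
def f5(q):
    q=np.r_[q,0];c=cols(q);return c[:,:8]@P,c[:,6]
def ik(pos,z,n=60,seed=0,margin=1.5):
    rng=np.random.default_rng(seed);out=[]
    for _ in range(n):
        q0=rng.uniform(lo,hi);q0[0]=rng.uniform(-90,90)
        s=least_squares(lambda q:np.r_[(f5(q)[0]-pos)*5,f5(q)[1]-z],q0,bounds=(lo+margin,hi-margin),x_scale=50.)
        if s.cost<1e-7 and not any(np.abs(s.x-o).max()<1 for o in out): out.append(s.x)
    return out
def zdir(tilt,side=0): # tilt from vertical in stand plane, side tilt
    return R.from_rotvec(np.radians(side)*sx).apply(np.sin(np.radians(tilt))*sx-np.cos(np.radians(tilt))*sz)
if __name__=="__main__":
    for off in(0,.06):
      for tilt,side in((27,0),(22,0),(15,0),(0,0),(22,10),(22,-10),(15,15),(15,-15)):
        z=zdir(tilt,side);p=C+.019*z+ax*off
        print(off,tilt,side,*[np.round(q,1) for q in ik(p,z,40)])
E
python3 ik.py
```

```text
Traceback (most recent call last):
  File "ik.py", line 19, in <module>
    print(off,tilt,side,*[np.round(q,1) for q in ik(p,z,40)])
                                                 ~~^^^^^^^^
  File "ik.py", line 10, in ik
    s=least_squares(lambda q:np.r_[(f5(q)[0]-pos)*5,f5(q)[1]-z],q0,bounds=(lo+margin,hi-margin),x_scale=50.)
ValueError: Initial guess is outside of provided bounds
```

```bash
sed -i 's/rng.uniform(lo,hi)/rng.uniform(lo+margin+.1,hi-margin-.1)/' ik.py; time timeout 500 python3 ik.py
```

```text
0 27 0
0 22 0
0 15 0 [ 30.9   8.  -50.5  20.8 -19.2]
0 0 0 [ 27.4  15.1 -30.8   0.  -44.1]
0 22 10 [ 27.4   6.5 -48.6  -0.  -10.7]
0 22 -10
0 15 15 [ 18.4   9.8 -33.7 -21.1 -29.7]
0 15 -15
0.06 27 0
0.06 22 0
0.06 15 0 [ 33.8   0.4 -47.8  15.1 -29.6]
0.06 0 0 [ 28.7   8.7 -30.5  -0.  -50.8]
0.06 22 10 [ 29.3  -2.2 -48.7   2.4 -19.5]
0.06 22 -10
0.06 15 15 [ 20.2   2.2 -34.8 -16.9 -35.4]
0.06 15 -15 [ 40.5   2.6 -54.1  37.5 -35.6]
real	0m34.760s
user	0m35.384s
sys	0m0.083s
```

A coaxial grip is out of reach. Tilting the tool about the finger-closing line still grips the rim properly, so I'll map which tilts β and azimuths ψ about the knob axis are feasible.

```bash
cat > map.py <<'E'
from ik import *
def zz(b,psi):
    return R.from_rotvec(-ax*np.radians(psi)).apply(R.from_rotvec(sy*np.radians(b)).apply(-ax))
def sol(p,z,q0s,margin=1.):
    best=None
    for q0 in q0s:
        s=least_squares(lambda q:np.r_[(f5(q)[0]-p)*5,f5(q)[1]-z],np.clip(q0,lo+margin+.1,hi-margin-.1),bounds=(lo+margin,hi-margin),x_scale=50.)
        if s.cost<1e-7:return s.x
seeds=[[30.9,8,-50.5,20.8,-19.2],[27.4,15,-31,0,-44],[18,10,-34,-21,-30],[28,6,-48,0,-11],[40,2.6,-54,37,-35],[0,10,-30,-50,-40]]
if __name__=="__main__":
    for b in(8,12,16,20,25,30,35):
        r=""
        for psi in range(-180,180,15):
            z=zz(b,psi);q=sol(C+.019*z,z,seeds);r+=f"{psi}:"+("X " if q is not None else "- ")
        print(b,r)
    print(zz(20,0),zz(20,90))
E
time timeout 550 python3 map.py
```

```text
8 -180:- -165:- -150:- -135:- -120:- -105:- -90:- -75:- -60:- -45:- -30:- -15:- 0:- 15:- 30:- 45:- 60:- 75:- 90:- 105:- 120:- 135:- 150:- 165:- 
12 -180:- -165:- -150:- -135:- -120:- -105:- -90:- -75:- -60:- -45:- -30:- -15:X 0:X 15:X 30:X 45:X 60:X 75:X 90:X 105:- 120:- 135:- 150:- 165:- 
16 -180:- -165:- -150:- -135:- -120:- -105:- -90:- -75:- -60:- -45:- -30:X -15:X 0:X 15:X 30:X 45:X 60:X 75:X 90:X 105:X 120:X 135:- 150:- 165:- 
20 -180:X -165:- -150:- -135:- -120:- -105:- -90:- -75:- -60:- -45:X -30:X -15:X 0:X 15:X 30:X 45:X 60:X 75:X 90:X 105:X 120:X 135:X 150:X 165:X 
25 -180:X -165:- -150:- -135:- -120:- -105:- -90:- -75:- -60:X -45:X -30:X -15:X 0:X 15:X 30:X 45:X 60:X 75:X 90:X 105:X 120:X 135:X 150:X 165:X 
30 -180:- -165:- -150:- -135:- -120:- -105:- -90:- -75:- -60:X -45:X -30:X -15:X 0:X 15:X 30:X 45:X 60:X 75:X 90:X 105:X 120:X 135:X 150:X 165:X 
35 -180:- -165:- -150:- -135:- -120:- -105:- -90:- -75:X -60:X -45:X -30:X -15:X 0:X 15:X 30:X 45:X 60:X 75:X 90:X 105:X 120:X 135:X 150:X 165:X 
[ 0.1216  0.0087 -0.9925] [ 0.4011  0.3716 -0.8373]
real	0m36.507s
user	0m37.053s
sys	0m0.112s
```

```bash
cat > plan.py <<'E'
from map import *
def pose(b,psi,off=0,s=1):
    z=zz(b,psi);y=s*R.from_rotvec(-ax*np.radians(psi)).apply(sy);return C+.019*z+ax*off, R.from_matrix(np.c_[np.cross(y,z),y,z])
def cur():
    o=telemetry.get_obs();return o["tool_pos"],R.from_euler('xyz',o["orientation"],degrees=True)
def row(a,b): return np.round(np.r_[a[1].inv().apply(b[0]-a[0]),(a[1].inv()*b[1]).as_rotvec()],4)
# spin calibration
def spin(q5,Rm): return np.degrees((kin.toolR(np.r_[q5,0])*R.from_euler('y',90,degrees=True)).inv().__mul__(Rm).as_euler('ZYX')[0])
if __name__=="__main__":
    for q,x,o in D: print("cal",spin(q[:5],R.from_euler('xyz',o,degrees=True)),q[5])
    for s in(1,-1):
      for off,psi in((.06,-40),(0,-40),(0,-10),(0,20),(0,60),(0,90),(0,120),(.06,120)):
        p,Rm=pose(20,psi,off,s);q=sol(p,Rm.as_matrix()[:,2],seeds,.5)
        print(s,off,psi,q,None if q is None else spin(q,Rm))
    here()
    for s in(1,-1):print(row(cur(),pose(20,-40,.06,s)))
E
python3 plan.py
```

```text
cal -73.49434496080397 -16.5056
cal -73.53797360576091 -16.5081
cal -62.93691794829393 -27.0516
cal -28.965036643521 -61.0418
cal -102.72941852711219 12.691
1 0.06 -40 [ 39.7788   4.0335 -48.5225  27.5369 -39.0471] 20.48673435399794
1 0 -40 [ 35.6877  10.9276 -51.3294  35.7009 -29.6241] 26.16304760913189
1 0 -10 [ 31.7125  11.5743 -41.0565  11.7737 -33.0423] 28.05933574358538
1 0 20 [ 24.6606  11.378  -34.5947  -6.15   -34.2356] 34.175205117163344
1 0 60 [ 15.0018  10.126  -31.7084 -27.2158 -31.5038] 45.509552034704754
1 0 90 [  9.0186   8.7407 -32.7064 -42.9441 -26.5183] 54.81302274909732
1 0 120 [  4.7364   7.304  -35.0555 -59.7436 -19.5995] 63.86168186864139
1 0.06 120 [ 15.1314  -2.673  -40.9691 -40.7442 -16.0032] 90.83863145309343
-1 0.06 -40 [ 39.7788   4.0335 -48.5225  27.5369 -39.0471] -159.51326564594405
-1 0 -40 [ 35.6877  10.9276 -51.3294  35.7009 -29.6241] -153.83695239086808
-1 0 -10 [ 31.7125  11.5743 -41.0565  11.7737 -33.0423] -151.9406642564146
-1 0 20 [ 24.6606  11.378  -34.5947  -6.15   -34.2356] -145.82479488283664
-1 0 60 [ 15.0018  10.126  -31.7084 -27.2158 -31.5038] -134.49044796529523
-1 0 90 [  9.0186   8.7407 -32.7064 -42.9441 -26.5183] -125.18697725090264
-1 0 120 [  4.7364   7.304  -35.0555 -59.7436 -19.5995] -116.13831813135863
-1 0.06 120 [ 15.1314  -2.673  -40.9691 -40.7442 -16.0032] -89.16136854690659
t 3.95 j [ 30.4597  -4.8359 -58.2524  36.3669 -16.7598  12.691 ] g(axis) 0.0771514608446899 side [ 0.0045 -0.0249] spin,tilt [-72.0022  -2.3519   0.284 ] F [-0.1437 -0.3061 -0.2619] Max -0.023244609978852 open 0.07023364449972426 0.0
[-0.027   0.0091  0.0171 -0.3309  0.235   2.1124]
[-0.027   0.0091  0.0171 -0.2014 -0.2837 -0.9961]
```

carry_out(
  rows=[
    [-0.007,0.002,0.004,-0.05,0.04,0.17],
    [-0.014,0.0046,0.0086,-0.07,0.06,0.34],
    [-0.02,0.007,0.013,-0.1,0.08,0.52],
    [-0.027,0.009,0.017,-0.13,0.1,0.7],
    [-0.027,0.009,0.017,-0.16,0.12,0.87],
    [-0.027,0.009,0.017,-0.19,0.14,1.04],
    [-0.027,0.009,0.017,-0.2,0.15,1.2],
    [-0.027,0.009,0.017,-0.2,0.15,1.2],
  ],
)

```text
clock: 4.95
tool_pos: [0.4979, 0.0473, 0.1329]
orientation: [-160.0, -12.0, -87.8]
force: [-0.5, 0.6, -0.1]
opening: 0.07
gripper_force: 0.0
```

```bash
python3 -c "
from plan import *
here()
print(row(cur(),pose(20,-40,.06,1)))"
```

```text
t 4.95 j [ 38.0336  -0.2679 -58.2402  45.8302 -30.061  -73.5759] g(axis) 0.0658903141994978 side [-0.0025 -0.0081] spin,tilt [-3.7958 11.5689 -7.5465] F [-0.4567  0.6497 -0.1093] Max 0.3118990940072195 open 0.07003191894690465 0.0
[ 0.0009  0.0102  0.007  -0.1332  0.0762  0.9093]
```

carry_out(
  rows=[
    [0.0,0.003,0.002,-0.025,0.013,0.15],
    [0.0,0.005,0.004,-0.05,0.026,0.3],
    [0.001,0.007,0.006,-0.07,0.04,0.45],
    [0.001,0.01,0.007,-0.09,0.05,0.6],
    [0.001,0.01,0.007,-0.11,0.063,0.75],
    [0.001,0.01,0.007,-0.133,0.076,0.909],
    [0.001,0.01,0.007,-0.133,0.076,0.909],
  ],
)

```text
clock: 5.82
tool_pos: [0.4918, 0.0444, 0.1237]
orientation: [-163.0, 1.3, -138.5]
force: [1.3, 0.0, -0.2]
opening: 0.0699
gripper_force: 0.0
```

```bash
python3 -c "
from plan import *
here()
print(row(cur(),pose(20,-40,.06,1)))
print(row(cur(),pose(20,-40,.0,1)))
print(row(pose(20,-40,.06,1),pose(20,-40,.0,1)))"
```

```text
t 5.825 j [  39.7284    4.0578  -48.4378   27.5743  -39.0281 -110.2113] g(axis) 0.059913962927756546 side [-0.0002 -0.0011] spin,tilt [49.7461 19.9308 -0.0684] F [ 1.3357  0.0496 -0.2393] Max 0.3708927407008469 open 0.06990739198392365 0.0
[ 0.001   0.0006  0.0003 -0.0003  0.0012  0.0042]
[-0.0195  0.0005  0.0567 -0.0003  0.0012  0.0042]
[-0.0205  0.      0.0564  0.      0.      0.    ]
```

carry_out(
  rows=[
    [-0.005,0.0005,0.014,0,0.001,0.004],
    [-0.01,0.0005,0.029,0,0.001,0.004],
    [-0.0145,0.0005,0.043,0,0.001,0.004],
    [-0.0195,0.0005,0.0567,0,0.001,0.004],
    [-0.0195,0.0005,0.0567,0,0.001,0.004],
    [-0.0195,0.0005,0.0567,0,0.001,0.004],
  ],
)

```text
clock: 6.58
tool_pos: [0.5173, 0.0456, 0.0696]
orientation: [-163.0, 1.2, -138.7]
force: [0.1, -0.0, -0.2]
opening: 0.0702
gripper_force: 0.0
```

```bash
python3 -c "
from plan import *
import cv2
here()
w=viewer.snapshot('wrist');s=viewer.snapshot('scene');np.save('pics/s2.npy',s)
c=np.zeros((420,800,3),np.uint8);c[:,:400]=w[:,80:480];c[:,400:]=cv2.resize(s[150:290,190:325],(400,420));cv2.imwrite('pics/c2.png',c[:,:,::-1])
print(row(cur(),pose(20,-40,.0,1)))"
```

```text
t 6.575 j [  35.7013   10.9004  -51.4332   35.7793  -29.6271 -116.2281] g(axis) 0.00010234844213757725 side [0.0004 0.0008] spin,tilt [49.9593 20.0547  0.0145] F [ 0.0765 -0.032  -0.2308] Max 0.33475364165514615 open 0.07017133953123449 0.0
[-0.0004 -0.0002  0.     -0.0005 -0.0001 -0.0002]
```

View pics/c2.png

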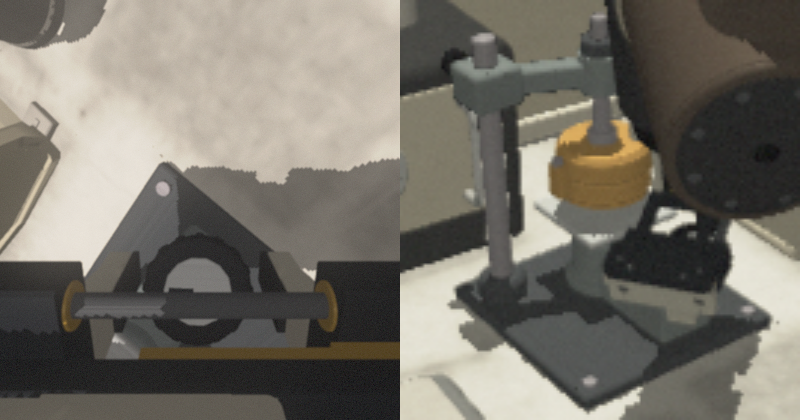

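The knob is centred between the fingers in the wrist view, and the flask and spindle stay visible in the scene view. Now I'll close the gripper.

carry_out(
  rows=[
    [0,0,0,0,0,0],
    [0,0,0,0,0,0],
    [0,0,0,0,0,0],
    [0,0,0,0,0,0],
  ],
  grip=-1,
)

```text
clock: 7.18
tool_pos: [0.5181, 0.0452, 0.0698]
orientation: [-162.9, 1.2, -138.8]
force: [6.2, -6.9, 1.8]
opening: 0.0535
gripper_force: 30.0
```

```bash
python3 -c "
from plan import *
here()
n=pose(20,-40)
for k in range(1,9):print(row(n,pose(20,-40+5*k)))
"
```

```text
t 7.175 j [  35.6284   10.9492  -51.3606   35.8411  -29.6771 -116.321 ] g(axis) -6.735336278993987e-05 side [ 0.0009 -0.    ] spin,tilt [50.0826 20.0844  0.1101] F [ 6.2448 -6.9027  1.8112] Max -0.8499007671022695 open 0.05352434733421268 29.99977558851242
[-0.      0.0006 -0.     -0.0298  0.      0.082 ]
[-0.0001  0.0011 -0.     -0.0597 -0.      0.164 ]
[-0.0002  0.0017 -0.0001 -0.0895  0.      0.246 ]
[-0.0004  0.0022 -0.0001 -0.1194  0.      0.328 ]
[-0.0006  0.0027 -0.0002 -0.1492  0.      0.41  ]
[-0.0008  0.0032 -0.0003 -0.1791  0.      0.492 ]
[-0.0011  0.0037 -0.0004 -0.2089  0.      0.574 ]
[-0.0014  0.0042 -0.0005 -0.2388  0.      0.656 ]
```

carry_out(
  rows=[
    [0,0.0006,0,-0.0298,0,0.082],
    [-0.0001,0.0011,0,-0.0597,0,0.164],
    [-0.0002,0.0017,-0.0001,-0.0895,0,0.246],
    [-0.0004,0.0022,-0.0001,-0.1194,0,0.328],
    [-0.0006,0.0027,-0.0002,-0.1492,0,0.41],
    [-0.0008,0.0032,-0.0003,-0.1791,0,0.492],
    [-0.0011,0.0037,-0.0004,-0.2089,0,0.574],
    [-0.0014,0.0042,-0.0005,-0.2388,0,0.656],
  ],
)

```text
clock: 8.18
tool_pos: [0.5162, 0.0501, 0.069]
orientation: [180.0, 7.0, -176.1]
force: [0.7, -2.2, 3.4]
opening: 0.053
gripper_force: 30.0
```

```bash
cat >> plan.py <<'E'
def psi():
    p,r=cur();y=r.as_matrix()[:,1];return -np.degrees(np.arctan2(np.cross(sy,y)@ax,sy@y))
def mk():
    o=telemetry.get_obs();p,r=cur();F=o["force"];M=o["moment"]
    return {k:round(float((M+np.cross(q-C,F))@-ax),3) for k,q in dict(tcp=p,flange=p-.2*r.as_matrix()[:,2],zero=C).items()}
E
python3 -c "
from plan import *
here();print(psi(),mk())"
```

```text
t 8.175 j [  29.5014   11.5835  -38.4898    5.3794  -33.6852 -119.901 ] g(axis) -0.00010008842558639506 side [0.     0.0002] spin,tilt [90.1986 19.9805  0.0409] F [ 0.6557 -2.153   3.4222] Max -0.2904909395717058 open 0.05298370190996591 29.998867213726044
0.18459428411382525 {'tcp': -0.305, 'flange': -0.155, 'zero': -0.29}
```

carry_out(
  rows=[
    [0,0.0006,0,-0.0298,0,0.082],
    [-0.0001,0.0011,0,-0.0597,0,0.164],
    [-0.0002,0.0017,-0.0001,-0.0895,0,0.246],
    [-0.0004,0.0022,-0.0001,-0.1194,0,0.328],
    [-0.0006,0.0027,-0.0002,-0.1492,0,0.41],
    [-0.0008,0.0032,-0.0003,-0.1791,0,0.492],
    [-0.0011,0.0037,-0.0004,-0.2089,0,0.574],
    [-0.0014,0.0042,-0.0005,-0.2388,0,0.656],
  ],
)

```text
clock: 9.18
tool_pos: [0.5175, 0.0551, 0.0698]
orientation: [162.9, 1.2, 146.7]
force: [-0.5, 5.6, 2.4]
opening: 0.0537
gripper_force: 30.0
```

```bash
python3 -c "
from plan import *
import cv2
print(psi(),mk())
w=viewer.snapshot('wrist');s=viewer.snapshot('scene');np.save('pics/s3.npy',s)
a=np.load('pics/scene.npy')
c=np.zeros((480,800,3),np.uint8)
for i,m in enumerate((a,s)):c[:,400*i:400*i+400]=cv2.resize(m[175:247,225:285],(400,480),interpolation=cv2.INTER_CUBIC)
cv2.imwrite('pics/c3.png',c[:,:,::-1])"
```

```text
40.208897341943086 {'tcp': 0.059, 'flange': -0.277, 'zero': 0.027}
```

View pics/c3.png

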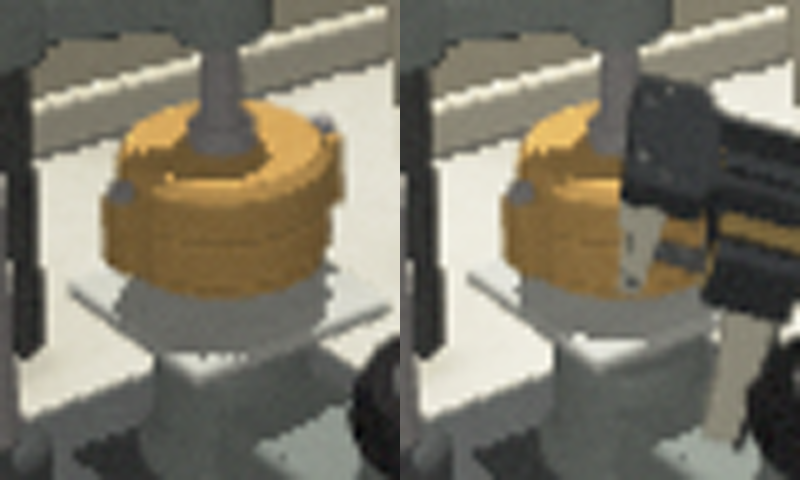

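The platform corner rose by about 2.2 px (≈6 mm), so the jack follows the knob. Next I'll estimate the gap by casting rays to the flask's bottom rim and the platform's left corner.

```bash
cat > gap.py <<'E'
from plan import *
import cv2
E_=viewer.camera_info("scene");K,X=E_["intrinsics"],np.linalg.inv(E_["extrinsics"])
def proj(p):
    c=X[:3,:3]@p+X[:3,3];u=K@c;return u[:2]/u[2]
if __name__=="__main__":
    a=np.load('pics/scene.npy').astype(float);s3=np.load('pics/s3.npy').astype(float)
    # flask lower edge rows, sub-pixel, from saturation r-b
    for nm,m in(("0",a),("3",s3)):
        d=m[:,:,0]-m[:,:,2]
        for col in(252,255,258):
            v=d[205:228,col];i=np.where(v>40)[0].max();
            hi_=v[i-2];lo_=v[i+3];h=(hi_+lo_)/2;k=np.where(v>h)[0].max();print(nm,col,205+k+(v[k]-h)/(v[k]-v[k+1]+1e-9))
    cam=E_["extrinsics"][:3,3];h=cam-O;h[2]=0;h/=np.linalg.norm(h)
    for z in(.088,.090,.095,.100):print("rim z",z,proj(O+.04*h+z*sz))
    for z in(.078,.083,.088):print("plat z",z,"left",proj(O+.045*(-sx+sy)+z*sz)," alt",proj(O+.045*(sx+sy)+z*sz),"near",proj(O+.045*(-sx-sy)+z*sz))
    print("spindle end model",proj(O+.252*sz))
E
python3 gap.py
```

```text
0 252 218.72368421050726
0 255 219.41249999998968
0 258 219.38157894735838
3 252 218.76829268290808
3 255 219.39534883720012Traceback (most recent call last):
  File "gap.py", line 13, in <module>
    hi_=v[i-2];lo_=v[i+3];h=(hi_+lo_)/2;k=np.where(v>h)[0].max();print(nm,col,205+k+(v[k]-h)/(v[k]-v[k+1]+1e-9))
                                                                                                   ~^^^^^
IndexError: index 23 is out of bounds for axis 0 with size 23
```

```bash
sed -i 's/(252,255,258)/(252,255)/' gap.py; python3 gap.py|tail -8
```

```text
rim z 0.088 [259.0981 223.5003]
rim z 0.09 [259.0731 222.7892]
rim z 0.095 [259.0104 221.0064]
rim z 0.1 [258.9474 219.2162]
plat z 0.078 left [254.0812 231.9334]  alt [234.3187 217.4821] near [283.8885 220.6138]
plat z 0.083 left [254.0071 230.1458]  alt [234.2092 215.7628] near [283.8777 218.8781]
plat z 0.088 left [253.9327 228.3507]  alt [234.0993 214.0366] near [283.8668 217.1353]
spindle end model [256.6723 154.5477]
```

The flask's underside comes out at about 0.0995 and the platform started at about 0.079. The gap was therefore about 20 mm, or about 285° in total, with roughly 200° left. I'll finish this stroke.

carry_out(
  rows=[
    [0,0.0006,0,-0.0298,0,0.082],
    [-0.0001,0.0011,0,-0.0597,0,0.164],
    [-0.0002,0.0017,-0.0001,-0.0895,0,0.246],
    [-0.0004,0.0022,-0.0001,-0.1194,0,0.328],
    [-0.0006,0.0027,-0.0002,-0.1492,0,0.41],
    [-0.0008,0.0032,-0.0003,-0.1791,0,0.492],
    [-0.0011,0.0037,-0.0004,-0.2089,0,0.574],
    [-0.0014,0.0042,-0.0005,-0.2388,0,0.656],
  ],
)

```text
clock: 10.28
tool_pos: [0.5214, 0.058, 0.0719]
orientation: [152.5, -13.4, 112.0]
force: [3.4, 8.9, 1.3]
opening: 0.0536
gripper_force: 30.0
```

carry_out(
  rows=[
    [0,0.0006,0,-0.0298,0,0.082],
    [-0.0001,0.0011,0,-0.0597,0,0.164],
    [-0.0002,0.0017,-0.0001,-0.0895,0,0.246],
    [-0.0004,0.0022,-0.0001,-0.1194,0,0.328],
    [-0.0006,0.0027,-0.0002,-0.1492,0,0.41],
    [-0.0008,0.0032,-0.0003,-0.1791,0,0.492],
    [-0.0011,0.0037,-0.0004,-0.2089,0,0.574],
    [-0.0014,0.0042,-0.0005,-0.2388,0,0.656],
  ],
)

```text
clock: 11.28
tool_pos: [0.5261, 0.0574, 0.0744]
orientation: [152.5, -31.3, 76.1]
force: [7.5, 7.7, -0.1]
opening: 0.0535
gripper_force: 30.0
```

```bash
python3 -c "
from plan import *
here();print(psi(),mk());print(row(cur(),pose(20,psi())))
n=pose(20,120)
for k in range(1,9):print(row(n,pose(20,120-8*k)).tolist())"
```

```text
t 11.275 j [   4.7824    7.3107  -34.961   -59.9743  -19.5102 -153.7855] g(axis) -3.734381236590221e-05 side [-0.0009 -0.0017] spin,tilt [-149.914    20.0928   -0.1318] F [ 7.5226  7.6816 -0.1252] Max -0.26677109353494566 open 0.05345416048833221 29.997029900550842
120.13126044906643 {'tcp': -0.256, 'flange': -0.429, 'zero': -0.267}
[-0.0016 -0.0011 -0.0006  0.002  -0.0016  0.0007]
[-0.0001, -0.0009, -0.0, 0.0478, -0.0, -0.1312]
[-0.0002, -0.0018, -0.0001, 0.0955, 0.0, -0.2624]
[-0.0005, -0.0026, -0.0002, 0.1433, 0.0, -0.3936]
[-0.0009, -0.0034, -0.0003, 0.191, 0.0, -0.5248]
[-0.0014, -0.0042, -0.0005, 0.2388, 0.0, -0.656]
[-0.002, -0.0048, -0.0007, 0.2865, 0.0, -0.7872]
[-0.0027, -0.0054, -0.001, 0.3343, 0.0, -0.9184]
[-0.0034, -0.0058, -0.0012, 0.382, 0.0, -1.0496]
```

carry_out(
  rows=[
    [0,0,0,0,0,0],
    [0,0,0,0,0,0],
    [0,0,0,0,0,0],
    [0,0,0,0,0,0],
  ],
  grip=0.6,
)

```text
clock: 11.78
tool_pos: [0.5238, 0.056, 0.0726]
orientation: [152.7, -31.1, 76.1]
force: [0.3, 0.2, -0.2]
opening: 0.07
gripper_force: 0.0
```

carry_out(
  rows=[
    [-0.0001,-0.0009,0,0.0478,0,-0.1312],
    [-0.0002,-0.0018,-0.0001,0.0955,0,-0.2624],
    [-0.0005,-0.0026,-0.0002,0.1433,0,-0.3936],
    [-0.0009,-0.0034,-0.0003,0.191,0,-0.5248],
    [-0.0014,-0.0042,-0.0005,0.2388,0,-0.656],
    [-0.002,-0.0048,-0.0007,0.2865,0,-0.7872],
    [-0.0027,-0.0054,-0.001,0.3343,0,-0.9184],
    [-0.0034,-0.0058,-0.0012,0.382,0,-1.0496],
  ],
)

```text
clock: 12.78
tool_pos: [0.518, 0.0553, 0.0695]
orientation: [158.0, -3.7, 132.9]
force: [0.7, -1.0, -0.1]
opening: 0.0701
gripper_force: 0.0
```

carry_out(
  rows=[
    [-0.0001,-0.0009,0,0.0478,0,-0.1312],
    [-0.0002,-0.0018,-0.0001,0.0955,0,-0.2624],
    [-0.0005,-0.0026,-0.0002,0.1433,0,-0.3936],
    [-0.0009,-0.0034,-0.0003,0.191,0,-0.5248],
    [-0.0014,-0.0042,-0.0005,0.2388,0,-0.656],
    [-0.002,-0.0048,-0.0007,0.2865,0,-0.7872],
    [-0.0027,-0.0054,-0.001,0.3343,0,-0.9184],
    [-0.0034,-0.0058,-0.0012,0.382,0,-1.0496],
  ],
)

```text
clock: 13.78
tool_pos: [0.5161, 0.0491, 0.0683]
orientation: [-176.2, 6.7, -168.1]
force: [0.2, 0.6, -1.0]
opening: 0.0702
gripper_force: 0.0
```

carry_out(
  rows=[
    [-0.0001,-0.0009,0,0.0478,0,-0.1312],
    [-0.0002,-0.0018,-0.0001,0.0955,0,-0.2624],
    [-0.0005,-0.0026,-0.0002,0.1433,0,-0.3936],
    [-0.0009,-0.0034,-0.0003,0.191,0,-0.5248],
    [-0.0009,-0.0034,-0.0003,0.191,0,-0.5248],
    [-0.0009,-0.0034,-0.0003,0.191,0,-0.5248],
  ],
)

```text
clock: 14.52
tool_pos: [0.5176, 0.0459, 0.069]
orientation: [-163.1, 1.3, -139.0]
force: [0.1, 0.3, -0.2]
opening: 0.0705
gripper_force: 0.0
```

```bash
python3 -c "
from plan import *
import cv2
here();print(psi(),mk());print(row(cur(),pose(20,-40)))
s=viewer.snapshot('scene');np.save('pics/s4.npy',s)
a=np.load('pics/scene.npy')
c=np.zeros((480,800,3),np.uint8)
for i,m in enumerate((a,s)):c[:,400*i:400*i+400]=cv2.resize(m[175:247,225:285],(400,480),interpolation=cv2.INTER_CUBIC)
cv2.imwrite('pics/c4.png',c[:,:,::-1])"
```

```text
t 14.525 j [  35.687    10.9925  -51.3517   35.6588  -29.5863 -116.3912] g(axis) -0.0005356225032467782 side [0.0001 0.0007] spin,tilt [50.2557 20.0586  0.044 ] F [ 0.1389  0.2884 -0.2087] Max 0.3355867656676425 open 0.07049227343878206 0.0
-39.759349547843335 {'tcp': 0.337, 'flange': 0.324, 'zero': 0.336}
[-0.0004 -0.0004 -0.0007  0.0008 -0.001  -0.0042]
```

View pics/c4.png

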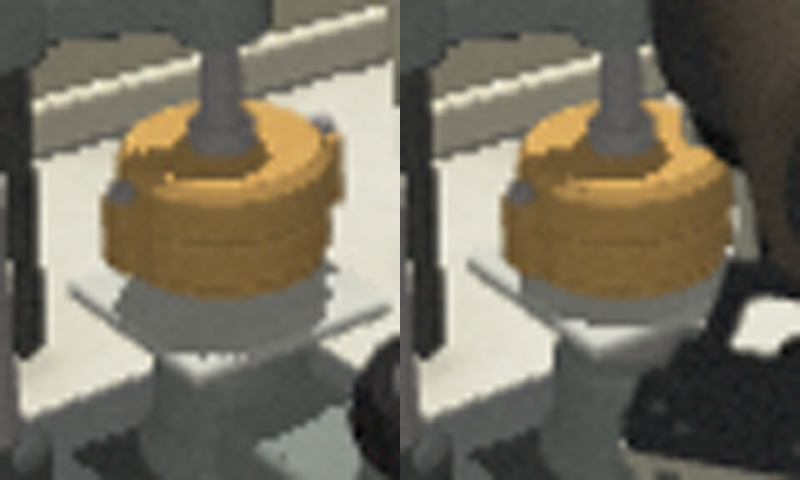

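Now I'll regrip and turn 80° more, with about 125° expected to contact.

carry_out(
  rows=[
    [0,0,0,0,0,0],
    [0,0,0,0,0,0],
    [0,0,0,0,0,0],
    [0,0,0,0,0,0],
  ],
  grip=-1,
)

```text
clock: 15.08
tool_pos: [0.5182, 0.0452, 0.0695]
orientation: [-163.0, 1.2, -138.9]
force: [10.5, -7.9, -1.9]
opening: 0.0535
gripper_force: 30.0
```

carry_out(
  rows=[
    [0,0.0006,0,-0.0298,0,0.082],
    [-0.0001,0.0011,0,-0.0597,0,0.164],
    [-0.0002,0.0017,-0.0001,-0.0895,0,0.246],
    [-0.0004,0.0022,-0.0001,-0.1194,0,0.328],
    [-0.0006,0.0027,-0.0002,-0.1492,0,0.41],
    [-0.0008,0.0032,-0.0003,-0.1791,0,0.492],
    [-0.0011,0.0037,-0.0004,-0.2089,0,0.574],
    [-0.0014,0.0042,-0.0005,-0.2388,0,0.656],
  ],
)

```text
clock: 16.08
tool_pos: [0.5163, 0.0501, 0.0686]
orientation: [179.9, 7.0, -176.1]
force: [2.3, -3.2, 1.4]
opening: 0.0533
gripper_force: 30.0
```

carry_out(
  rows=[
    [0,0.0006,0,-0.0298,0,0.082],
    [-0.0001,0.0011,0,-0.0597,0,0.164],
    [-0.0002,0.0017,-0.0001,-0.0895,0,0.246],
    [-0.0004,0.0022,-0.0001,-0.1194,0,0.328],
    [-0.0006,0.0027,-0.0002,-0.1492,0,0.41],
    [-0.0008,0.0032,-0.0003,-0.1791,0,0.492],
    [-0.0011,0.0037,-0.0004,-0.2089,0,0.574],
    [-0.0014,0.0042,-0.0005,-0.2388,0,0.656],
  ],
)

```text
clock: 17.08
tool_pos: [0.5177, 0.0552, 0.0695]
orientation: [162.9, 1.2, 146.7]
force: [0.2, 4.3, 1.5]
opening: 0.0535
gripper_force: 30.0
```

```bash
cat > lift.py <<'E'
from plan import *
import cv2,sys
def sh(a,b,r):
    y0,y1,x0,x1=r;f=lambda m:np.float64(cv2.cvtColor(m,cv2.COLOR_RGB2GRAY)[y0:y1,x0:x1])
    g=lambda m:(m-m.mean())
    A,B=g(f(a)),g(f(b))
    return cv2.phaseCorrelate(A,B,cv2.createHanningWindow((x1-x0,y1-y0),cv2.CV_64F))
def orange(a,b):
    "sub-pixel upward motion of the flask's left lower and upper edges (r-b step)"
    out=[]
    for m in(a,b):
        d=m[:,:,0].astype(float)-m[:,:,2];d=np.clip(d,0,60)
        out.append([d[185:205,c].sum() for c in range(243,250)]+[d[205:232,c].sum() for c in range(243,250)])
    return (np.array(out[1])-np.array(out[0]))/60
a=np.load('pics/scene.npy')
n=sys.argv[1]
s=viewer.snapshot('scene');np.save(f'pics/{n}.npy',s)
print("psi",psi(),mk())
for k in("s2",n):
    b=np.load(f'pics/{k}.npy');o=orange(a,b)
    print(k,"flask",sh(a,b,(186,226,238,254)),"spindle end",sh(a,b,(148,180,244,270)),"top gain",o[:7].mean().round(3),"bottom gain",o[7:].mean().round(3))
E
python3 lift.py s5
```

```text
psi 40.50818271213295 {'tcp': 0.483, 'flange': 0.09, 'zero': 0.446}
s2 flask ((0.09612606243426836, 0.19234118135193867), 1.0214657381311112) spindle end ((0.2960161164694721, -0.08384965498056474), 0.5154409877089252) top gain 0.026 bottom gain 0.143
s5 flask ((-0.49422535461091144, -0.23733276417243232), 0.8515654626023517) spindle end ((0.6587121575019381, -0.04838188960857792), 1.0086421458884178) top gain 0.262 bottom gain 0.676
```

```bash
python3 -c "
import numpy as np,cv2
c=np.zeros((600,800,3),np.uint8)
for i,k in enumerate(('s3','s5')):
    m=np.load(f'pics/{k}.npy');c[:,400*i:400*i+400]=cv2.resize(m[150:240,225:285],(400,600),interpolation=cv2.INTER_CUBIC)
cv2.imwrite('pics/c5.png',c[:,:,::-1])"
```

```text
(no output)
```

View pics/c5.png

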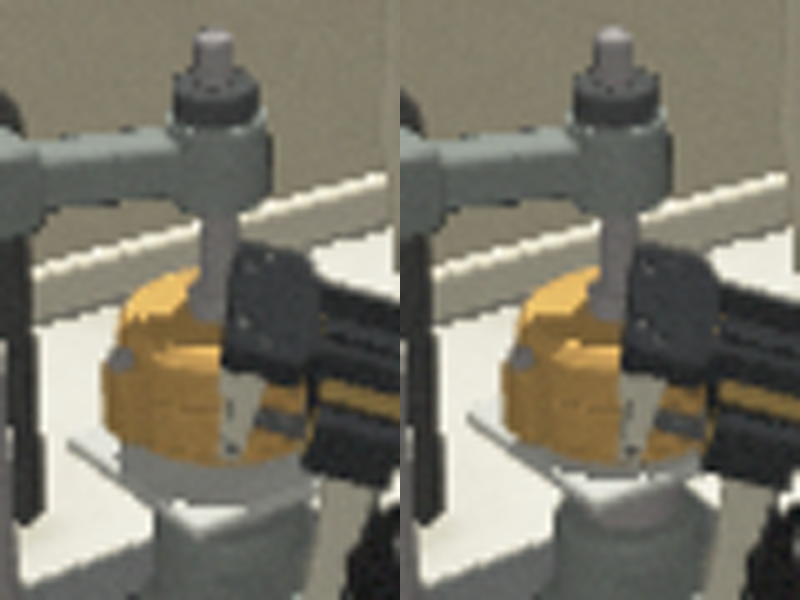

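No contact yet. The platform's front corner at row ≈225.3 against ≈224.2 at contact means about 3 mm (≈40°) remain. I'll take 20° now, then use the collar and spindle top, which aren't occluded, as the lift gauge.

carry_out(
  rows=[
    [0,0.0006,0,-0.0298,0,0.082],
    [-0.0001,0.0011,0,-0.0597,0,0.164],
    [-0.0002,0.0017,-0.0001,-0.0895,0,0.246],
    [-0.0004,0.0022,-0.0001,-0.1194,0,0.328],
    [-0.0004,0.0022,-0.0001,-0.1194,0,0.328],
  ],
)

```text
clock: 17.75
tool_pos: [0.5194, 0.0569, 0.0704]
orientation: [156.6, -5.3, 129.2]
force: [2.3, 9.0, 0.1]
opening: 0.0536
gripper_force: 30.0
```

```bash
cat > lift2.py <<'E'
from plan import *
import cv2,sys
g=lambda m:cv2.cvtColor(m,cv2.COLOR_RGB2GRAY).astype(np.float32)
W=np.eye(2,3,dtype=np.float32)
def ecc(a,b,r):
    y0,y1,x0,x1=r;w=W.copy()
    try:c,w=cv2.findTransformECC(g(a)[y0:y1,x0:x1],g(b)[y0:y1,x0:x1],w,cv2.MOTION_TRANSLATION,(cv2.TERM_CRITERIA_COUNT|cv2.TERM_CRITERIA_EPS,200,1e-6),None,3)
    except cv2.error:return None
    return np.round([w[0,2],w[1,2],c],3)
n=sys.argv[1]
s=np.mean([viewer.snapshot('scene') for _ in range(3)],0).round().astype(np.uint8);np.save(f'pics/{n}.npy',s)
print("psi",psi(),mk())
a=np.load('pics/s5.npy')
for k in("scene","s3","s4")+tuple(sys.argv[1:]):
    b=np.load(f'pics/{k}.npy')
    print(k,"collar",ecc(a,b,(148,168,246,270)),"tip",ecc(a,b,(148,162,248,266)),"flask",ecc(a,b,(186,208,240,256)),"arm(ref)",ecc(a,b,(168,186,226,250)))
E
python3 lift2.py s6
```

```text
psi 60.04958311581886 {'tcp': 0.259, 'flange': -0.114, 'zero': 0.225}
scene collar [-0.045  0.539  0.967] tip [0.063 0.117 0.965] flask [-0.023  0.069  0.994] arm(ref) [ 0.021 -0.021  0.999]
s3 collar [-0.029  0.319  0.976] tip [0.052 0.11  0.963] flask [0.014 0.114 0.991] arm(ref) [ 0.002 -0.013  0.999]
s4 collar None tip None flask [0.034 0.129 0.988] arm(ref) [-0.001 -0.008  0.999]
s6 collar [ 0.031 -0.205  0.955] tip None flask [-0.118 -0.281  0.917] arm(ref) [ 0.026 -0.026  1.   ]
```

```bash
python3 -c "
import numpy as np
for k in('scene','s3','s5','s6'):
    m=np.load(f'pics/{k}.npy').astype(float)
    print(k,'spin',m[150:174,255:260].mean((1,2)).round().astype(int))
    d=np.clip(m[:,:,0]-m[:,:,2],0,70)
    print('  flask cols 244-249 top/bottom',d[184:196,244:250].mean(1).round().astype(int),d[208:224,244:250].mean(1).round().astype(int))
    print('  collar side cols 252,253',m[156:172,252:254].mean((1,2)).round().astype(int))
"
```

```text
scene spin [110 110 110 110 115 152 114  92  90  90  88  89  85  78  79  58  51  53
  51  77  87  84  83  83]
  flask cols 244-249 top/bottom [21 26 30 24 20 19 18 27 45 62 66 70] [62 62 61 62 62 61 62 61 49 33 12  6  4  5  5  5]
  collar side cols 252,253 [110 108 108 109  87  86  86  85  69  48  48  48  59 100  86  80]
s3 spin [123 122 122 123 127 169 127 103 101 101  98  98  96  87  88  66  57  58
  57  87  97  93  93  93]
  flask cols 244-249 top/bottom [24 24 26 26 21 21 21 30 47 62 66 70] [68 68 66 68 67 68 68 68 55 36 12  6  6  6  6  6]
  collar side cols 252,253 [120 120 119 119  96  96  96  95  75  57  56  57  65 112  96  87]
s5 spin [123 123 121 122 148 166 119 100  98 100  98  99  93  90  84  63  57  57
  59  86  97  94  93  92]
  flask cols 244-249 top/bottom [25 24 26 26 22 20 20 32 47 63 66 70] [68 68 67 68 67 68 67 68 56 32 12  6  9 12 12 13]
  collar side cols 252,253 [119 121 119 120  96  96  96  94  70  54  55  56  67 113  97  87]
s6 spin [122 123 122 118 162 141 108  99  99  99  99  99  83  91  66  57  57  57
  73  87  96  94  93  93]
  flask cols 244-249 top/bottom [23 23 26 26 22 21 22 44 54 64 70 70] [68 67 68 68 68 67 68 65 40 21  8  6 11 12 12 14]
  collar side cols 252,253 [120 119 120 121 103  97  95  84  60  55  55  57  78 113  95  89]
```

The pixel profiles show the flask has already lifted. The spindle tip, collar and flask rim moved by about 0.15–0.2 px at the last picture and about 0.75 px (≈2 mm) now. I'll turn back about 13° to centre in the window.

carry_out(
  rows=[
    [0,-0.0006,0,0.0298,0,-0.082],
    [-0.0001,-0.0011,0,0.0597,0,-0.164],
    [-0.0002,-0.0014,0,0.0776,0,-0.213],
    [-0.0002,-0.0014,0,0.0776,0,-0.213],
    [-0.0002,-0.0014,0,0.0776,0,-0.213],
  ],
)

```text
clock: 18.52
tool_pos: [0.5182, 0.0558, 0.0698]
orientation: [160.5, -0.8, 140.6]
force: [-0.5, 7.5, 4.2]
opening: 0.0531
gripper_force: 30.0
```

```bash
cat > l3.py <<'E'
import sys
from gap import *
print("px/mm tip",(proj(O+.252*sz)-proj(O+.253*sz))[1],"rim",(proj(O+.04*sy+.099*sz)-proj(O+.04*sy+.1*sz))[1])
L=lambda k:np.load(f'pics/{k}.npy').astype(float)
if len(sys.argv)>1:
    n=sys.argv[1];print("psi",psi(),mk());np.save(f'pics/{n}.npy',np.mean([viewer.snapshot('scene') for _ in range(3)],0))
def prof(m,i):
    if i==0:return m[151:162,255:260].mean((1,2))
    if i==1:return m[160:171,255:260].mean((1,2))
    d=np.clip(m[:,:,0]-m[:,:,2],0,70);return d[212:219,244:250].mean(1) if i==2 else d[189:195,244:250].mean(1)
a=L('s3');y=lambda p:np.arange(len(p))
for k in['s4','s5','s6']+sys.argv[1:]:
    b=L(k);r=[]
    for i in range(4):
        p,q=prof(a,i),prof(b,i);S=np.arange(-.5,2,.02)
        e=[((np.interp(y(p)+s,y(p),p)-q)[:-2]**2).sum() for s in S];r.append(S[np.argmin(e)])
    print(k,"shift px tip,collar,flask bottom,top",np.round(r,2))
E
python3 l3.py s7
```

```text
px/mm tip 0.398566207130699 rim 0.3555021167266261
psi 47.043379660161825 {'tcp': 0.265, 'flange': -0.183, 'zero': 0.223}
s4 shift px tip,collar,flask bottom,top [ 0.12  0.12  0.26 -0.14]
s5 shift px tip,collar,flask bottom,top [ 0.3   0.14 -0.12  0.04]
s6 shift px tip,collar,flask bottom,top [0.76 0.74 0.62 0.58]
s7 shift px tip,collar,flask bottom,top [0.56 0.3  0.36 0.4 ]
```

The lift now measures about 1.0 mm, and it dropped by about 0.9 mm for 13°, as the screw pitch predicts. I'll let go and verify.

carry_out(
  rows=[
    [0,0,0,0,0,0],
    [0,0,0,0,0,0],
    [0,0,0,0,0,0],
    [0,0,0,0,0,0],
    [0,0,0,0,0,0],
    [0,0,0,0,0,0],
  ],
  grip=0.6,
)

```text
clock: 19.42
tool_pos: [0.5173, 0.0548, 0.069]
orientation: [160.7, -0.8, 140.6]
force: [-0.3, -0.5, 0.5]
opening: 0.07
gripper_force: 0.0
```

```bash
python3 l3.py s8; python3 -c "
from plan import *
import cv2
here();w=viewer.snapshot('wrist');cv2.imwrite('pics/w8.png',w[:,:,::-1])"
```

```text
px/mm tip 0.398566207130699 rim 0.3555021167266261
psi 47.068073467007636 {'tcp': -0.429, 'flange': -0.403, 'zero': -0.426}
s4 shift px tip,collar,flask bottom,top [ 0.12  0.12  0.26 -0.14]
s5 shift px tip,collar,flask bottom,top [ 0.3   0.14 -0.12  0.04]
s6 shift px tip,collar,flask bottom,top [0.76 0.74 0.62 0.58]
s8 shift px tip,collar,flask bottom,top [0.54 0.26 0.36 0.4 ]
t 19.575 j [  18.0463   10.6752  -32.1332  -20.4706  -32.7683 -131.7112] g(axis) -0.0006674619126113277 side [0.0001 0.0009] spin,tilt [137.0924  19.973    0.0717] F [-1.3042 -0.2547 -0.4647] Max -0.44288221295485386 open 0.07031422562493195 0.0
```

View pics/w8.png

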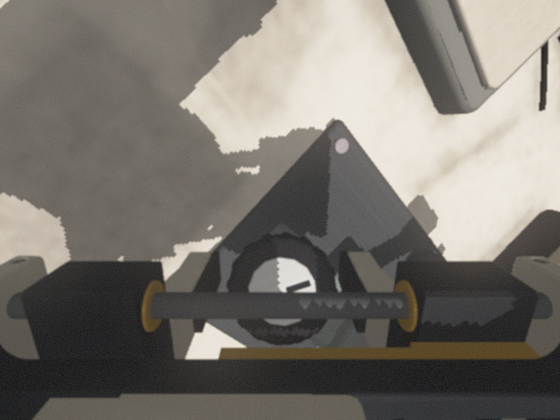

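The fingers are open and clear of the knob on both sides, which sits at about (283,290) between pads at about 200 and 360. The lift has held at about 1 mm, so I'll hand in.

```bash
python3 -c "
from plant import workorder
print(workorder.close_job())"
```

```text
the job is handed in; nothing more can be done
None
```

The platform bears on the flask, which the camera shows lifted about 1 mm (peak about 2 mm), the knob is released with both fingers clear, and the job was handed in after about 20 s; no verdict came back.

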